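# Unstack and clear reagent cartridges into their cold bays

## Robot

A 7-joint arm with a two-finger parallel gripper is mounted at the origin on the work surface. World frame = base frame: x ahead of the robot, y to its left, z up, the work surface at z = 0. Lengths are in m, angles in rad, forces in N, time in s.
With the tool pointing down it reaches from about 0.425 to 0.875 m from the base axis. Payload 4.7 kg.
Tool frame: the origin (TCP) lies on the centre line of the jaws, within the pads' length; the fingertips stand 14 mm ahead of it and the grasp point (between the pads) lies 5 mm behind it; z points along the fingers, y is the line along which they close (so a half turn about z gives the same grasp; the last joint's range is limited). The gripper opens to 87 mm and grips with 3 to 60 N. Pads are 19 mm wide; open, the fingers measure 117 mm over their backs; the gripper's body (75 mm by 190 mm) begins 51 mm behind the grasp point.
Start: joints at [-1.145, 0.321, -0.07, 1.45, 0.023, 1.371, -0.057], TCP at [0.26, 0.596, 0.237] pointing down, gripper open.
Joint ranges: [-2.86, 2.86], [-0.3, 2.09], [-1.38, 1.24], [0.06, 2.45], [-1.56, 4.7], [0.09, 2.05], [-2.69, 2.69]. Speed limits (rad/s): [2.57, 2.57, 3.14, 3.14, 3.14, 3.14, 3.14].

## Interface

Orientations are given as a rotation vector (axis times angle).
In Python, from bench import * gives the robot as it stands.
- The arm moves only by the shell command python3 -m jog 'ROWS' [FORCE]. ROWS is JSON, a list of rows, each an object of numbers: "claw": the finger opening in mm, from 0 to 87; "dx", "dy", "dz": the shift along the tool's x, y, z in mm; "spin": the turn about the tool's z in degrees. In form: [{"claw": .., "dx": .., "dy": .., "dz": .., "spin": ..}, ...]. A call has 1 to 20 rows; each row is the pose to reach, as a shift and turn from the pose commanded when the call began, along the tool's axes at that moment; what a row does not reach only later rows make up. A row lasts 1/12 s, in which the tool goes at most 41.7 mm and 7.16 degrees, less where a joint would pass 70% of its speed; a pose out of reach is approached as far as the arm can. A call with a gripper value outside its range is refused whole. The fingers move at their own pace and stop on an object; FORCE is the grip in N (left out, the last holds). Time passes only in rows, so rows that repeat a pose let the fingers close. It gives the time, the measured TCP pose, the force, the opening and the grip force at its end, in the units of the state.
- get_state(): the state, without advancing time (a new reading comes with each control period).
- get_image(name): name is "scene" or "top" or "wrist"; returns a dict with "frame" (384x512x3 uint8, red, green, blue), "depth" (384x512 float32, m along the optical axis (not along the pixel's ray), 0 where there is no reading), "K" (3x3 intrinsics, pixels), "T" (4x4, takes a point from camera to world coordinates); the wrist camera has in their place "mount" (4x4, takes a point from camera to tool coordinates, whose origin is the TCP and whose axes are the flange's). Camera axes: x right, y down, z forward; pixel columns grow to the right and rows downward; lengths in m; the calibration is good to about 2 mm. A picture is of the moment at which its call begins: read the wrist's pose just before it.
- close_job(): hands the job in; it is judged then, once.
The state is a dict: "time": time; "joint_positions": joint angles; "qd": joint speeds; "joint_torque": joint torques, N m; "position": TCP position; "tool_rot": TCP orientation; "ft_force": force on the tool from outside, world axes, zero at the start; "torque": the same for the moment, N m; "grip_width": opening from 0.0 (shut) to 1.0 (fully open); "grip_force": force on a finger pad.
Only numpy, scipy, OpenCV 4.12 (cv2) and the standard library are available. Lean on these libraries where they do the work, as an engineer would, in place of code of your own. Each camera call takes 0.05 s, during which the arm holds its last target. There are 200 camera calls.

## Task

Load the four reagent cartridges: stand each one upright on the loading bay of its own colour, centred and lined up lengthwise with the bay, and let go. Three are stacked on the bench; the green one is jammed under the gate at the bottom of the feed chute and has to be slid back up the chute until it is clear of the gate before it can be lifted out. Set them down gently without dropping them, and leave the glass bottle standing where it is.

Things in the scene. Friction and masses are not known exactly. Their poses are not given: they have to be found in the camera images.
- red_cartridge: red plastic block 56 long x 44 wide x 40 mm high, 120 g, flat top with two white discs; origin at the centre of its underside, x along its length, z up. At the start it is the top of a stack of three, lying flat on the yellow one (underside 80 mm above the table).
- yellow_cartridge: yellow plastic block 86 long x 44 wide x 40 mm high, 180 g, flat top with two white discs; origin at the centre of its underside, x along its length, z up. At the start it is the middle of the stack, lying flat on the blue one (underside 40 mm above the table), its ends showing.
- blue_cartridge: blue plastic block 116 long x 44 wide x 40 mm high, 240 g, flat top with two white discs; origin at the centre of its underside, x along its length, z up. At the start it is the bottom of the stack, flat on the table, its ends showing.
- green_cartridge: green plastic block 64 long x 44 wide x 40 mm high, 140 g, flat top with two white discs; origin at the centre of its underside, x along its length, z up. At the start it lies in the feed chute, tilted 14 degrees (+x end uphill), its downhill 14 to 22 mm under the black gate bar, which stops it being lifted; friction keeps it where it is left on the slope.
- bay_red: fixed loading bay of the red cartridge: flat aluminium plate 136 x 72 mm with a red pad on it (128 x 64 mm); the pad's top is 10 mm above the table and the cartridge stands on it, its length along the bay's. Origin at the centre of its underside on the table, x along its 136 mm length, z up. No rims.
- bay_yellow: fixed loading bay of the yellow cartridge: flat aluminium plate 136 x 72 mm with a yellow pad on it (128 x 64 mm); the pad's top is 10 mm above the table and the cartridge stands on it, its length along the bay's. Origin at the centre of its underside on the table, x along its 136 mm length, z up. No rims.
- bay_blue: fixed loading bay of the blue cartridge: flat aluminium plate 136 x 72 mm with a blue pad on it (128 x 64 mm); the pad's top is 10 mm above the table and the cartridge stands on it, its length along the bay's. Origin at the centre of its underside on the table, x along its 136 mm length, z up. No rims.
- bay_green: fixed loading bay of the green cartridge: flat aluminium plate 136 x 72 mm with a green pad on it (128 x 64 mm); the pad's top is 10 mm above the table and the cartridge stands on it, its length along the bay's. Origin at the centre of its underside on the table, x along its 136 mm length, z up. No rims.
- chute: fixed feed chute; origin on the table under its middle, x level towards its upper end. Floor rises 14 degrees to +x, 70 mm above the table at the origin, 200 mm long, side rails 8 mm high, 51 mm apart. At the low end a stop, its face 95 mm downslope of the origin; black gate bar 5 mm thick, 66 wide, 45 mm above the floor, covers the 22 mm of floor before the stop. Open above uphill of it.
- bottle: glass bottle with white cap, 52 mm across, 110 mm tall, standing on the table; a bystander, to be left standing where it is. Origin at the centre of its underside, z up.

How it is judged:
At the end, for the whole second after the job is handed in: Each cartridge rests on the bay of its own colour: centre within 12 mm of the bay's centre horizontally, length within 0.2 rad of the bay's length (either way round), upright within 0.08 rad, flat on the pad (underside 7 to 14 mm above the table), at rest and released (horizontal distance between red_cartridge and bay_red below 0.012 m and angle between the x axis of red_cartridge and the x axis of bay_red, either way round below 0.2 rad and angle between each of red_cartridge, yellow_cartridge, blue_cartridge, green_cartridge's own z axis and vertical below 0.08 rad and z of red_cartridge in the frame of bay_red between 0.007 and 0.014 m and linear speed of each of red_cartridge, yellow_cartridge, blue_cartridge, green_cartridge below 0.02 m/s and angular speed of each of red_cartridge, yellow_cartridge, blue_cartridge, green_cartridge below 0.2 rad/s and horizontal distance between yellow_cartridge and bay_yellow below 0.012 m and angle between the x axis of yellow_cartridge and the x axis of bay_yellow, either way round below 0.2 rad and z of yellow_cartridge in the frame of bay_yellow between 0.007 and 0.014 m and horizontal distance between blue_cartridge and bay_blue below 0.012 m and angle between the x axis of blue_cartridge and the x axis of bay_blue, either way round below 0.2 rad and z of blue_cartridge in the frame of bay_blue between 0.007 and 0.014 m and horizontal distance between green_cartridge and bay_green below 0.012 m and angle between the x axis of green_cartridge and the x axis of bay_green, either way round below 0.2 rad and z of green_cartridge in the frame of bay_green between 0.007 and 0.014 m); the robot touches nothing.
It fails at once if the red cartridge is dropped or knocked flying (faster than 0.8 m/s while not held; a fall of about 33 mm) (linear speed of red_cartridge above 0.8 m/s and contact force between the fingers and red_cartridge below 0.2 N).
It fails at once if the yellow cartridge is dropped or knocked flying (faster than 0.8 m/s while not held; a fall of about 33 mm) (linear speed of yellow_cartridge above 0.8 m/s and contact force between the fingers and yellow_cartridge below 0.2 N).
It fails at once if the blue cartridge is dropped or knocked flying (faster than 0.8 m/s while not held; a fall of about 33 mm) (linear speed of blue_cartridge above 0.8 m/s and contact force between the fingers and blue_cartridge below 0.2 N).
It fails at once if the green cartridge is dropped or knocked flying (faster than 0.8 m/s while not held; a fall of about 33 mm) (linear speed of green_cartridge above 0.8 m/s and contact force between the fingers and green_cartridge below 0.2 N).
It fails at once if the glass bottle is moved more than 30 mm or tipped (distance of bottle from where it was at the start of the episode above 0.03 m or angle between bottle's own z axis and vertical above 0.35 rad).
It also fails if it takes over 106 s, if anything falls off the work surface, if the arm or the gripper's body presses on something with over 40 N, if the wrist force passes 120 N, or if a joint passes its speed limit or range.

## Working session

There is one attempt and no reset: what is moved stays moved. The work goes in short steps, Python scripts to look and compute and a shell command to move; the robot and the scene stay as the last step left them, time stands still between calls to the robot, and variables do not carry over. Pictures are saved under pics/ and viewed, at most 14 in all, crops included, and the job is handed in when it is done.

```bash
ls; mkdir -p pics; python3 - <<'E'
from bench import *
import cv2,numpy as np
s=get_state();print(s)
for n in("top","scene"):
    d=get_image(n);np.savez(f"{n}0.npz",**d);cv2.imwrite(f"pics/{n}0.png",d["frame"][:,:,::-1])
    print(n,d["K"].tolist(),d["T"].round(3).tolist())
E
```

```text
pics
{'time': 0.0, 'joint_positions': array([-1.14488845,  0.32183703, -0.07009934,  1.45168573,  0.02262103,
        1.37079526, -0.05688957]), 'qd': array([ 0.00030947,  0.00194696, -0.00092052, -0.00078337, -0.00046069,
       -0.00216189,  0.0023916 ]), 'joint_torque': array([-7.27482784e-04, -4.91286421e+01, -4.04052073e-01, -3.12535679e+01,
       -6.38427003e-02,  4.36849322e-02,  1.75573859e-04]), 'position': array([0.26000344, 0.59515243, 0.23544711]), 'tool_rot': array([-6.42155822e-01, -3.07497187e+00,  3.01122142e-03]), 'ft_force': array([ 0.24728482, -0.14021547, -0.42175023]), 'torque': array([ 0.03967443,  0.01321489, -0.08343785]), 'grip_force': 0.0, 'grip_width': 0.996446180704752}
top [[383.2632862358217, 0.0, 251.93596899568138], [0.0, 383.2632862358217, 196.41392394851786], [0.0, 0.0, 1.0]] [[-0.025, -0.996, 0.088, 0.457], [-1.0, 0.026, 0.005, -0.0], [-0.007, -0.088, -0.996, 1.053], [0.0, 0.0, 0.0, 1.0]]
scene [[482.275145470538, 0.0, 253.81276255831], [0.0, 482.275145470538, 187.62817731640305], [0.0, 0.0, 1.0]] [[-0.875, 0.271, -0.402, 1.134], [0.485, 0.494, -0.722, 1.034], [0.003, -0.826, -0.564, 0.853], [0.0, 0.0, 0.0, 1.0]]
```

View pics/top0.png

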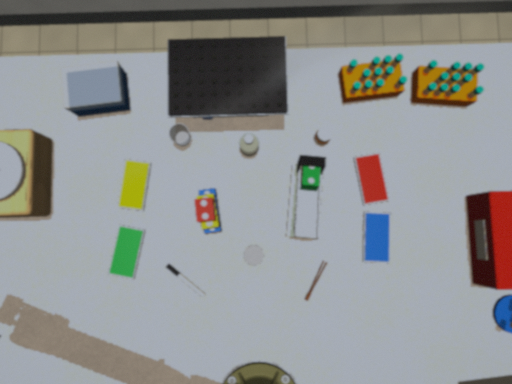

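View pics/scene0.png

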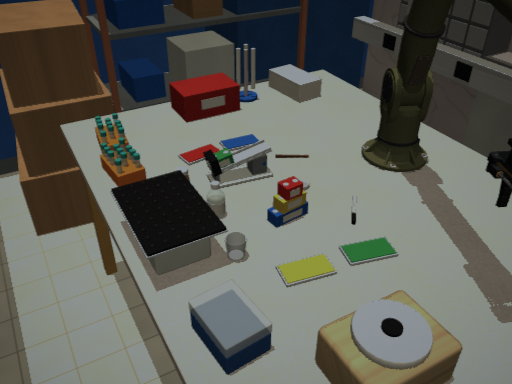

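The top view shows the yellow bay at (135,185), green bay (127,252), red bay (371,178) and blue bay (377,237). The stack is at (208,210). The chute is at (307,200), with its gate at the far end, and the bottle is at (249,145). Next I'll measure them.

```bash
cat > m.py <<'E'
import numpy as np,cv2
def cloud(d,T=None):
    T=d["T"] if T is None else T
    K=d["K"];z=d["depth"];v,u=np.indices(z.shape)
    p=np.stack([(u-K[0,2])/K[0,0]*z,(v-K[1,2])/K[1,1]*z,z],-1)
    return p@T[:3,:3].T+T[:3,3]
def hsv(d): return cv2.cvtColor(np.ascontiguousarray(d["frame"]),cv2.COLOR_RGB2HSV)
RNG=dict(red=(-8,8),yellow=(22,35),blue=(100,120),green=(50,75))
def mask(h,c):
    a,b=RNG[c];H=h[...,0].astype(int);H=np.where(H>170,H-180,H)
    return (H>=a)&(H<=b)&(h[...,1]>120)&(h[...,2]>50)
def rect(xy):
    r=cv2.minAreaRect(xy.astype(np.float32));b=cv2.boxPoints(r)
    e=[b[1]-b[0],b[2]-b[1]];l=[np.linalg.norm(i) for i in e];k=int(np.argmax(l))
    a=np.degrees(np.arctan2(e[k][1],e[k][0]));a=(a+90)%180-90
    return np.round(r[0],4),round(float(a),1),np.round(sorted(l)[::-1],4)
E
python3 - <<'E'
from m import *
d=dict(np.load("top0.npz"));P=cloud(d);h=hsv(d)
for c in RNG:
    n,L,st,_=cv2.connectedComponentsWithStats(mask(h,c).astype(np.uint8))
    for i in range(1,n):
        if st[i,4]<60: continue
        m=L==i;p=P[m];
        if not(.3<np.median(p[:,0])<.8 and abs(np.median(p[:,1]))<.45):continue
        zs=p[:,2];print(c,st[i].tolist(),"z",np.percentile(zs,[5,50,95]).round(3),rect(p[:,:2]))
        zt=np.percentile(zs,90);q=p[zs>zt-.012];print("   top",rect(q[:,:2]))
# bottle
q=P[(P[...,2]>.06)&(abs(P[...,1])<.25)&(P[...,0]>.5)&(P[...,0]<.72)]
uv=np.argwhere((P[...,2]>.05)&(P[...,2]<.2)&(abs(P[...,1])<.3)&(P[...,0]>.3)&(P[...,0]<.72))
M=np.zeros(P.shape[:2],np.uint8);M[tuple(uv.T)]=1
n,L,st,ce=cv2.connectedComponentsWithStats(M)
for i in range(1,n):
    if st[i,4]>15:p=P[L==i];print("blob",st[i].tolist(),p.mean(0).round(3),"max",p.max(0).round(3),"min",p.min(0).round(3))
E
```

```text
red [357, 155, 30, 48, 980] z [0.007 0.01  0.013] (array([ 0.5579, -0.1712]), -77.9, array([0.3771, 0.1263], dtype=float32))
   top (array([ 0.5579, -0.1712]), -77.9, array([0.3771, 0.1263], dtype=float32))
red [196, 198, 19, 24, 268] z [0.116 0.12  0.123] (array([0.4999, 0.0696]), 79.0, array([0.1532, 0.0584], dtype=float32))
   top (array([0.4999, 0.0696]), 79.0, array([0.1532, 0.0584], dtype=float32))
yellow [120, 161, 28, 47, 987] z [0.007 0.01  0.014] (array([0.5581, 0.1741]), 77.9, array([0.3832, 0.1256], dtype=float32))
   top (array([0.5581, 0.1741]), 77.9, array([0.3832, 0.1256], dtype=float32))
yellow [212, 208, 7, 19, 61] z [0.062 0.079 0.085] (array([0.492 , 0.0966]), -10.2, array([0.0464, 0.014 ], dtype=float32))
   top (array([0.492 , 0.0966]), -10.2, array([0.0464, 0.014 ], dtype=float32))
blue [365, 214, 24, 47, 1066] z [0.007 0.01  0.013] (array([ 0.4348, -0.1809]), 88.4, array([0.3628, 0.124 ], dtype=float32))
   top (array([ 0.4348, -0.1809]), 88.4, array([0.3628, 0.124 ], dtype=float32))
green [302, 165, 19, 24, 313] z [0.084 0.096 0.103] (array([ 0.5307, -0.0959]), -38.1, array([0.2349, 0.0594], dtype=float32))
   top (array([ 0.5273, -0.0933]), -38.1, array([0.2263, 0.0594], dtype=float32))
green [111, 228, 31, 48, 1003] z [0.007 0.011 0.014] (array([0.4022, 0.195 ]), 87.5, array([0.385 , 0.1259], dtype=float32))
   top (array([0.4022, 0.195 ]), 87.5, array([0.385 , 0.1259], dtype=float32))
blob [317, 130, 15, 11, 69] [ 0.706 -0.19   0.051] max [ 0.718 -0.173  0.055] min [ 0.691 -0.21   0.05 ]
blob [168, 132, 21, 12, 54] [0.703 0.196 0.058] max [0.72  0.223 0.063] min [0.691 0.169 0.05 ]
blob [239, 133, 20, 21, 323] [0.681 0.011 0.083] max [0.711 0.035 0.113] min [ 0.661 -0.015  0.05 ]
blob [293, 155, 32, 84, 2050] [ 0.54  -0.137  0.085] max [ 0.644 -0.096  0.107] min [ 0.434 -0.181  0.05 ]
blob [194, 194, 25, 36, 684] [0.508 0.119 0.105] max [0.553 0.147 0.126] min [0.464 0.093 0.05 ]
```

```bash
sed -i 's/xy.astype(np.float32)/np.ascontiguousarray(xy,dtype=np.float32).reshape(-1,1,2)/' m.py
python3 - <<'E'
from m import *
d=dict(np.load("top0.npz"));P=cloud(d);h=hsv(d)
for c in RNG:
    n,L,st,_=cv2.connectedComponentsWithStats(mask(h,c).astype(np.uint8))
    for i in range(1,n):
        if st[i,4]<20: continue
        p=P[L==i]
        if not(.3<np.median(p[:,0])<.75 and abs(np.median(p[:,1]))<.45):continue
        print(c,st[i].tolist(),"z",np.percentile(p[:,2],[5,50,95]).round(3),*rect(p[:,:2]), p.mean(0).round(4))
# chute: white-ish floor pixels & rails
m=(abs(P[...,0]-.54)<.12)&(abs(P[...,1]+.137)<.06)&(P[...,2]>.03);p=P[m];print("chute",*rect(p[:,:2]))
g=m&(h[...,2]<60);p=P[g];print("black",p[p[:,2]>.08].mean(0).round(4),*rect(p[p[:,2]>.08][:,:2]))
E
```

```text
red [357, 155, 30, 48, 980] z [0.007 0.01  0.013] [ 0.5579 -0.1712] -77.9 [0.3771 0.1263] [ 0.5901 -0.3226  0.0131]
red [196, 198, 19, 24, 268] z [0.116 0.12  0.123] [0.4999 0.0696] 79.0 [0.1532 0.0584] [0.5099 0.1191 0.1232]
yellow [120, 161, 28, 47, 987] z [0.007 0.01  0.014] [0.5581 0.1741] 77.9 [0.3832 0.1256] [0.5906 0.3286 0.0113]
yellow [207, 195, 7, 4, 20] z [0.076 0.08  0.082] [0.5457 0.1114] -88.5 [0.0151 0.0086] [0.5468 0.1102 0.0798]
yellow [212, 208, 7, 19, 61] z [0.062 0.079 0.085] [0.492  0.0966] -10.2 [0.0464 0.014 ] [0.4851 0.0985 0.0774]
yellow [202, 222, 7, 7, 31] z [0.078 0.08  1.053] [0.4691 0.0664] 85.8 [0.1343 0.0153] [0.4717 0.1152 0.1741]
blue [209, 189, 7, 6, 24] z [0.031 0.04  0.043] [0.5651 0.109 ] 63.0 [0.0186 0.0106] [0.5644 0.1094 0.0388]
blue [365, 214, 24, 47, 1066] z [0.007 0.01  0.013] [ 0.4348 -0.1809] 88.4 [0.3628 0.124 ] [ 0.4313 -0.3275  0.0169]
green [302, 165, 19, 24, 313] z [0.084 0.096 0.103] [ 0.5307 -0.0959] -38.1 [0.2349 0.0594] [ 0.5877 -0.1437  0.0982]
green [111, 228, 31, 48, 1003] z [0.007 0.011 0.014] [0.4022 0.195 ] 87.5 [0.385  0.1259] [0.4088 0.3476 0.0168]
chute [ 0.5388 -0.1377] -6.7 [0.2074 0.0656]
black [ 0.6265 -0.1468  0.0977] [ 0.6257 -0.1466] 83.5 [0.0628 0.0278]
```

```bash
cat >> m.py <<'E'
def comps(d,T=None,box=(.3,.75,-.45,.45),mn=20):
    P=cloud(d,T);h=hsv(d);out=[]
    for c in RNG:
        M=cv2.morphologyEx(mask(h,c).astype(np.uint8),cv2.MORPH_CLOSE,np.ones((3,3)))
        n,L,st,_=cv2.connectedComponentsWithStats(M)
        for i in range(1,n):
            p=P[(L==i)&(d["depth"]>0.03)]
            if len(p)<mn: continue
            m=np.median(p,0);p=p[abs(p[:,2]-m[2])<.02]
            if len(p)<mn or not(box[0]<m[0]<box[1] and box[2]<m[1]<box[3]):continue
            print(c,st[i].tolist(),"z",np.percentile(p[:,2],[5,50,95]).round(3),*rect(p[:,:2]),"px",[round(x,1) for x in cv2.minAreaRect(np.argwhere(L==i)[:,::-1].astype(np.float32).copy())[0]])
    return P,h
E
python3 - <<'E'
from m import *
comps(dict(np.load("top0.npz")))
E
```

```text
red [357, 155, 30, 48, 980] z [0.007 0.01  0.013] [ 0.591  -0.3238] 8.2 [0.124  0.0615] px [371.4, 178.4]
red [196, 198, 19, 24, 268] z [0.117 0.12  0.123] [0.5107 0.1209] 4.9 [0.0538 0.0408] px [205.0, 209.3]
yellow [120, 161, 28, 47, 987] z [0.007 0.01  0.014] [0.5912 0.329 ] -9.4 [0.1244 0.0619] px [133.6, 184.4]
yellow [207, 195, 7, 4, 20] z [0.076 0.08  0.082] [0.5457 0.1114] -88.5 [0.0151 0.0086] px [210.0, 196.5]
yellow [212, 208, 7, 19, 61] z [0.066 0.079 0.085] [0.492  0.0966] -10.2 [0.0464 0.014 ] px [216.3, 217.5]
yellow [202, 222, 7, 7, 31] z [0.078 0.08  0.081] [0.4738 0.1255] 4.3 [0.0159 0.0148] px [205.0, 225.0]
blue [209, 189, 7, 6, 24] z [0.031 0.04  0.043] [0.5651 0.109 ] 63.0 [0.0186 0.0106] px [212.7, 190.6]
blue [365, 214, 24, 47, 1068] z [0.007 0.01  0.013] [ 0.4312 -0.3296] -4.7 [0.1252 0.0628] px [376.5, 237.0]
green [302, 165, 19, 24, 315] z [0.086 0.096 0.103] [ 0.5882 -0.1443] -7.0 [0.0561 0.0421] px [310.8, 176.8]
green [111, 228, 31, 48, 1003] z [0.007 0.011 0.014] [0.4088 0.35  ] -13.0 [0.123  0.0607] px [125.7, 251.5]
```

```bash
cat >> m.py <<'E'
from scipy.spatial.transform import Rotation as Ro
def toolT(s):
    T=np.eye(4);T[:3,:3]=Ro.from_rotvec(s["tool_rot"]).as_matrix();T[:3,3]=s["position"];return T
def go(s,x,y,z,a):
    "offsets to reach TCP x,y,z with tool x at world angle a (deg)"
    T=toolT(s);d=T[:3,:3].T@(np.array([x,y,z])-T[:3,3])*1e3
    c=np.degrees(np.arctan2(T[1,0],T[0,0]));sp=-((a-c+180)%360-180)
    print("go",dict(dx=round(d[0],1),dy=round(d[1],1),dz=round(d[2],1),spin=round(sp,1)),"cur",np.round(s["position"],4),round(c,1))
def wrist(name):
    from bench import get_state,get_image
    s=get_state();d=get_image("wrist");cv2.imwrite(f"pics/{name}.png",d["frame"][:,:,::-1])
    return s,d,toolT(s)@d["mount"]
E
python3 - <<'E'
from bench import *
from m import *
go(get_state(),.49,.118,.30,184.9)
print(get_image("wrist")["mount"].round(3).tolist())
E
```

```text
go {'dx': np.float64(-401.8), 'dy': np.float64(-345.3), 'dz': np.float64(-63.8), 'spin': np.float64(-28.5)} cur [0.26   0.5952 0.2356] 156.4
[[0.0, -0.958, -0.285, 0.079], [1.0, 0.0, 0.001, 0.0], [-0.001, -0.285, 0.958, -0.147], [0.0, 0.0, 0.0, 1.0]]
```

```bash
python3 -m jog '[{"claw":87,"dx":-402,"dy":-345,"dz":-64,"spin":-28.5},{"claw":87,"dx":-402,"dy":-345,"dz":-64,"spin":-28.5},{"claw":87,"dx":-402,"dy":-345,"dz":-64,"spin":-28.5},{"claw":87,"dx":-402,"dy":-345,"dz":-64,"spin":-28.5},{"claw":87,"dx":-402,"dy":-345,"dz":-64,"spin":-28.5},{"claw":87,"dx":-402,"dy":-345,"dz":-64,"spin":-28.5},{"claw":87,"dx":-402,"dy":-345,"dz":-64,"spin":-28.5},{"claw":87,"dx":-402,"dy":-345,"dz":-64,"spin":-28.5},{"claw":87,"dx":-402,"dy":-345,"dz":-64,"spin":-28.5},{"claw":87,"dx":-402,"dy":-345,"dz":-64,"spin":-28.5},{"claw":87,"dx":-402,"dy":-345,"dz":-64,"spin":-28.5},{"claw":87,"dx":-402,"dy":-345,"dz":-64,"spin":-28.5},{"claw":87,"dx":-402,"dy":-345,"dz":-64,"spin":-28.5},{"claw":87,"dx":-402,"dy":-345,"dz":-64,"spin":-28.5},{"claw":87,"dx":-402,"dy":-345,"dz":-64,"spin":-28.5},{"claw":87,"dx":-402,"dy":-345,"dz":-64,"spin":-28.5}]' 30
python3 - <<'E'
from m import *
s,d,T=wrist("w1");comps(d,T)
print(s["joint_positions"].round(2),abs(s["qd"]).max())
E
```

```text
time: 1.48
position: [0.4901, 0.1192, 0.3002]
tool_rot: [0.135, -3.138, -0.001]
ft_force: [0.5, 0.7, 0.5]
grip_width: 1.0
grip_force: 0.0
red [235, 155, 44, 54, 1860] z [0.117 0.119 0.12 ] [0.5107 0.1225] 5.1 [0.0559 0.0427] px [256.5, 181.5]
yellow [233, 128, 40, 22, 497] z [0.073 0.079 0.08 ] [0.4752 0.1152] -81.9 [0.0422 0.018 ] px [252.7, 138.0]
yellow [374, 180, 64, 82, 3090] z [0.008 0.009 0.01 ] [0.5832 0.3309] -8.5 [0.1122 0.064 ] px [402.6, 217.5]
blue [235, 117, 36, 11, 262] z [0.037 0.039 0.04 ] [0.461  0.1132] -83.1 [0.0419 0.0109] px [252.5, 122.0]
green [403, 33, 91, 116, 5337] z [0.007 0.009 0.01 ] [0.4082 0.3503] -13.1 [0.1271 0.0643] px [447.4, 91.7]
green [0, 205, 33, 27, 596] z [0.094 0.097 0.102] [ 0.5836 -0.1396] 82.4 [0.0368 0.0358] px [16.0, 218.0]
[-0.59 -0.02  0.29  1.71  0.01  1.45  1.36] 0.027521644226449114
```

View pics/w1.png

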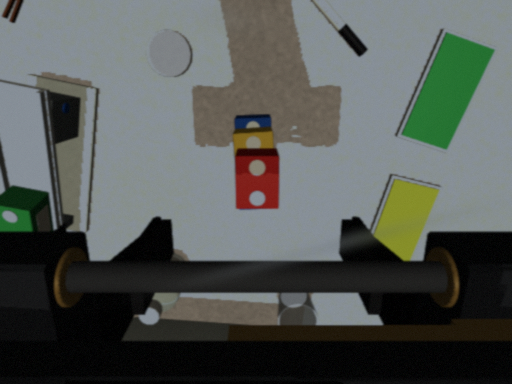

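```bash
python3 - <<'E'
from bench import *
from m import *
go(get_state(),.5107,.1218,.100,185)
E
```

```text
go {'dx': np.float64(-21.1), 'dy': np.float64(-0.1), 'dz': np.float64(200.1), 'spin': np.float64(0.0)} cur [0.4899 0.1199 0.3001] -175.0
```

```bash
python3 -m jog '[{"claw":87,"dx":-21,"dz":40},{"claw":87,"dx":-21,"dz":80},{"claw":87,"dx":-21,"dz":120},{"claw":87,"dx":-21,"dz":155},{"claw":87,"dx":-21,"dz":180},{"claw":87,"dx":-21,"dz":192},{"claw":87,"dx":-21,"dz":200},{"claw":87,"dx":-21,"dz":200},{"claw":87,"dx":-21,"dz":200},{"claw":30,"dx":-21,"dz":200},{"claw":30,"dx":-21,"dz":200},{"claw":30,"dx":-21,"dz":200},{"claw":30,"dx":-21,"dz":200},{"claw":30,"dx":-21,"dz":200},{"claw":30,"dx":-21,"dz":200},{"claw":30,"dx":-21,"dz":200},{"claw":30,"dx":-21,"dz":200}]' 20
```

```text
$[0]: bad value
```

```bash
python3 -m jog '[{"claw":87,"dx":-21,"dy":0,"dz":40,"spin":0},{"claw":87,"dx":-21,"dy":0,"dz":80,"spin":0},{"claw":87,"dx":-21,"dy":0,"dz":120,"spin":0},{"claw":87,"dx":-21,"dy":0,"dz":155,"spin":0},{"claw":87,"dx":-21,"dy":0,"dz":180,"spin":0},{"claw":87,"dx":-21,"dy":0,"dz":192,"spin":0},{"claw":87,"dx":-21,"dy":0,"dz":200,"spin":0},{"claw":87,"dx":-21,"dy":0,"dz":200,"spin":0},{"claw":87,"dx":-21,"dy":0,"dz":200,"spin":0},{"claw":30,"dx":-21,"dy":0,"dz":200,"spin":0},{"claw":30,"dx":-21,"dy":0,"dz":200,"spin":0},{"claw":30,"dx":-21,"dy":0,"dz":200,"spin":0},{"claw":30,"dx":-21,"dy":0,"dz":200,"spin":0},{"claw":30,"dx":-21,"dy":0,"dz":200,"spin":0},{"claw":30,"dx":-21,"dy":0,"dz":200,"spin":0},{"claw":30,"dx":-21,"dy":0,"dz":200,"spin":0}]' 20
```

```text
time: 2.87
position: [0.5115, 0.1204, 0.1007]
tool_rot: [-0.134, 3.139, 0.0]
ft_force: [-0.6, 0.3, -0.6]
grip_width: 0.556
grip_force: 0.0
```

```bash
python3 -m jog '[{"claw":30,"dx":0,"dy":0,"dz":0,"spin":0},{"claw":30,"dx":0,"dy":0,"dz":0,"spin":0},{"claw":30,"dx":0,"dy":0,"dz":0,"spin":0},{"claw":30,"dx":0,"dy":0,"dz":0,"spin":0},{"claw":30,"dx":0,"dy":0,"dz":-8,"spin":0},{"claw":30,"dx":0,"dy":0,"dz":-25,"spin":0},{"claw":30,"dx":0,"dy":0,"dz":-55,"spin":0},{"claw":30,"dx":0,"dy":0,"dz":-90,"spin":0},{"claw":30,"dx":0,"dy":0,"dz":-120,"spin":0},{"claw":30,"dx":0,"dy":0,"dz":-130,"spin":0},{"claw":30,"dx":0,"dy":0,"dz":-130,"spin":0}]' 20
python3 - <<'E'
from bench import *
from m import *
go(get_state(),.591,-.324,.10,188.3)
s,d,T=wrist("w2");comps(d,T)
E
```

```text
time: 3.78
position: [0.5132, 0.1207, 0.234]
tool_rot: [-0.134, 3.133, 0.003]
ft_force: [-0.0, -1.1, -0.6]
grip_width: 0.508
grip_force: 20.0
go {'dx': np.float64(-38.7), 'dy': np.float64(-450.0), 'dz': np.float64(133.4), 'spin': np.float64(-3.4)} cur [0.5132 0.1207 0.234 ] -175.1
red [203, 183, 107, 79, 6738] z [0.236 0.252 0.253] [0.4965 0.1184] -84.7 [0.0471 0.0243] px [256.0, 222.0]
red [207, 292, 99, 34, 2427] z [0.251 0.252 0.253] [0.532  0.1228] -85.0 [0.0434 0.0182] px [256.0, 308.5]
yellow [228, 111, 51, 72, 2990] z [0.077 0.079 0.08 ] [0.4968 0.1181] 8.5 [0.0614 0.0429] px [253.5, 147.2]
yellow [397, 175, 74, 58, 2871] z [0.008 0.009 0.01 ] [0.5627 0.3334] -8.3 [0.0713 0.0639] px [433.3, 208.6]
blue [19, 81, 4, 11, 30] z [0.047 0.049 0.05 ] [ 0.4612 -0.1034] -1.2 [0.009  0.0026] px [20.2, 85.8]
blue [230, 98, 44, 14, 421] z [0.029 0.039 0.04 ] [0.4608 0.1127] -83.1 [0.0424 0.0111] px [251.5, 104.3]
green [430, 0, 82, 138, 6676] z [0.007 0.009 0.01 ] [0.4081 0.3499] -12.8 [0.1271 0.0647] px [484.4, 69.1]
```

```bash
python3 -m jog '[{"claw":30,"dx":-4,"dy":-40,"dz":0,"spin":0},{"claw":30,"dx":-8,"dy":-80,"dz":0,"spin":-1},{"claw":30,"dx":-12,"dy":-120,"dz":0,"spin":-1},{"claw":30,"dx":-15,"dy":-160,"dz":0,"spin":-1},{"claw":30,"dx":-19,"dy":-200,"dz":0,"spin":-2},{"claw":30,"dx":-22,"dy":-240,"dz":0,"spin":-2},{"claw":30,"dx":-26,"dy":-280,"dz":0,"spin":-2},{"claw":30,"dx":-30,"dy":-320,"dz":0,"spin":-3},{"claw":30,"dx":-33,"dy":-360,"dz":0,"spin":-3},{"claw":30,"dx":-36,"dy":-395,"dz":0,"spin":-3.4},{"claw":30,"dx":-38.7,"dy":-425,"dz":10,"spin":-3.4},{"claw":30,"dx":-38.7,"dy":-445,"dz":40,"spin":-3.4},{"claw":30,"dx":-38.7,"dy":-450,"dz":75,"spin":-3.4},{"claw":30,"dx":-38.7,"dy":-450,"dz":110,"spin":-3.4},{"claw":30,"dx":-38.7,"dy":-450,"dz":130,"spin":-3.4},{"claw":30,"dx":-38.7,"dy":-450,"dz":133,"spin":-3.4},{"claw":30,"dx":-38.7,"dy":-450,"dz":133,"spin":-3.4},{"claw":30,"dx":-38.7,"dy":-450,"dz":133,"spin":-3.4}]' 20
python3 - <<'E'
from bench import *
from m import *
go(get_state(),.591,-.324,.032,188.3)
s,d,T=wrist("w3");comps(d,T)
E
```

```text
time: 5.33
position: [0.5885, -0.3248, 0.0976]
tool_rot: [0.227, -3.133, 0.0]
ft_force: [0.7, 0.6, 0.5]
grip_width: 0.502
grip_force: 20.0
go {'dx': np.float64(-2.6), 'dy': np.float64(0.4), 'dz': np.float64(65.6), 'spin': np.float64(0.0)} cur [ 0.5885 -0.3248  0.0976] -171.7
red [203, 107, 108, 155, 13844] z [0.078 0.089 0.098] [ 0.5634 -0.3328] -60.9 [0.0515 0.0158] px [256.5, 184.0]
red [208, 292, 98, 34, 2378] z [0.115 0.116 0.117] [ 0.6071 -0.3214] -81.9 [0.043  0.0183] px [256.5, 308.5]
blue [214, 0, 112, 66, 5649] z [0.008 0.009 0.01 ] [ 0.4755 -0.3328] 86.3 [0.064  0.0396] px [268.4, 21.8]
```

View pics/w3.png

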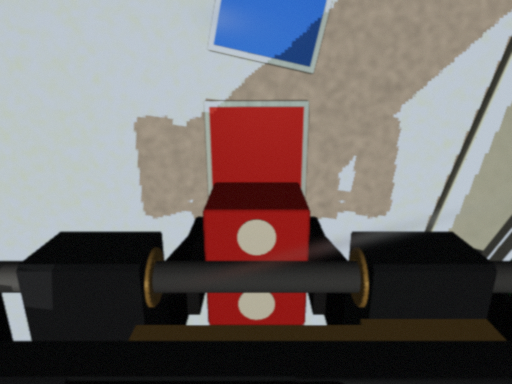

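```bash
python3 -m jog '[{"claw":30,"dx":-2.5,"dy":0.4,"dz":20,"spin":0},{"claw":30,"dx":-2.5,"dy":0.4,"dz":40,"spin":0},{"claw":30,"dx":-2.5,"dy":0.4,"dz":52,"spin":0},{"claw":30,"dx":-2.5,"dy":0.4,"dz":59,"spin":0},{"claw":30,"dx":-2.5,"dy":0.4,"dz":63,"spin":0},{"claw":30,"dx":-2.5,"dy":0.4,"dz":65,"spin":0},{"claw":30,"dx":-2.5,"dy":0.4,"dz":65.5,"spin":0},{"claw":30,"dx":-2.5,"dy":0.4,"dz":65.5,"spin":0},{"claw":30,"dx":-2.5,"dy":0.4,"dz":65.5,"spin":0}]' 20
```

```text
time: 6.13
position: [0.5914, -0.3242, 0.033]
tool_rot: [-0.227, 3.132, -0.001]
ft_force: [-0.5, 0.4, -1.5]
grip_width: 0.504
grip_force: 20.0
```

```bash
python3 -m jog '[{"claw":30,"dx":0,"dy":0,"dz":1,"spin":0},{"claw":30,"dx":0,"dy":0,"dz":1.5,"spin":0},{"claw":70,"dx":0,"dy":0,"dz":1.5,"spin":0},{"claw":80,"dx":0,"dy":0,"dz":1.5,"spin":0},{"claw":80,"dx":0,"dy":0,"dz":1.5,"spin":0},{"claw":80,"dx":0,"dy":0,"dz":1.5,"spin":0},{"claw":87,"dx":0,"dy":0,"dz":-8,"spin":0},{"claw":87,"dx":0,"dy":0,"dz":-30,"spin":0},{"claw":87,"dx":0,"dy":0,"dz":-70,"spin":0},{"claw":87,"dx":0,"dy":0,"dz":-110,"spin":0},{"claw":87,"dx":0,"dy":0,"dz":-150,"spin":0},{"claw":87,"dx":0,"dy":0,"dz":-190,"spin":0},{"claw":87,"dx":0,"dy":0,"dz":-190,"spin":0},{"claw":87,"dx":0,"dy":0,"dz":-190,"spin":0}]' 20
python3 - <<'E'
from bench import *
from m import *
s,d,T=wrist("w4");comps(d,T)
go(s,.509,.12,.22,188.4)
E
```

```text
time: 7.3
position: [0.5922, -0.3252, 0.2265]
tool_rot: [-0.227, 3.127, -0.005]
ft_force: [-0.0, 0.6, -0.9]
grip_width: 0.997
grip_force: 0.0
red [228, 92, 61, 115, 6101] z [0.008 0.009 0.01 ] [ 0.5908 -0.3229] 8.4 [0.1265 0.0632] px [258.0, 149.0]
yellow [54, 279, 5, 18, 71] z [0.301 0.302 0.303] [ 0.5678 -0.3764] 2.7 [0.0048 0.0017] px [56.0, 287.5]
blue [232, 0, 76, 64, 3789] z [0.007 0.009 0.01 ] [ 0.4648 -0.3314] 85.9 [0.0631 0.0598] px [268.8, 25.2]
green [425, 171, 77, 60, 2233] z [0.09  0.096 0.101] [ 0.5903 -0.1455] -6.4 [0.0505 0.0436] px [463.0, 201.0]
go {'dx': np.float64(18.2), 'dy': np.float64(452.6), 'dz': np.float64(4.7), 'spin': np.float64(-0.1)} cur [ 0.5922 -0.3252  0.2265] -171.7
```

```bash
python3 -m jog '[{"claw":87,"dx":2,"dy":40,"dz":0,"spin":0},{"claw":87,"dx":4,"dy":80,"dz":0,"spin":0},{"claw":87,"dx":5,"dy":120,"dz":0,"spin":0},{"claw":87,"dx":7,"dy":160,"dz":0,"spin":0},{"claw":87,"dx":9,"dy":200,"dz":0,"spin":0},{"claw":87,"dx":10,"dy":240,"dz":0,"spin":0},{"claw":87,"dx":12,"dy":280,"dz":0,"spin":0},{"claw":87,"dx":13,"dy":320,"dz":0,"spin":0},{"claw":87,"dx":15,"dy":360,"dz":0,"spin":0},{"claw":87,"dx":16,"dy":400,"dz":0,"spin":0},{"claw":87,"dx":18,"dy":440,"dz":0,"spin":0},{"claw":87,"dx":18,"dy":453,"dz":5,"spin":0},{"claw":87,"dx":18,"dy":453,"dz":5,"spin":0},{"claw":87,"dx":18,"dy":453,"dz":5,"spin":0},{"claw":87,"dx":18,"dy":453,"dz":5,"spin":0}]' 20
python3 - <<'E'
from bench import *
from m import *
s,d,T=wrist("w5");comps(d,T)
go(s,.509,.12,.060,188.4)
print("TOP");comps(get_image("top"))
E
```

```text
time: 8.6
position: [0.5075, 0.1198, 0.2162]
tool_rot: [0.224, -3.132, 0.002]
ft_force: [-0.0, 0.2, 0.4]
grip_width: 0.999
grip_force: 0.0
yellow [230, 126, 52, 96, 4143] z [0.078 0.079 0.08 ] [0.5091 0.1198] 8.1 [0.086 0.043] px [255.5, 173.5]
yellow [396, 196, 80, 66, 2430] z [0.008 0.009 0.01 ] [0.5677 0.3332] -9.0 [0.0798 0.0645] px [435.2, 233.7]
blue [233, 108, 46, 13, 427] z [0.038 0.039 0.04 ] [0.4611 0.113 ] -82.6 [0.0422 0.0111] px [255.5, 114.0]
green [438, 17, 74, 145, 5702] z [0.008 0.009 0.01 ] [0.4088 0.3501] -13.0 [0.1271 0.0654] px [496.5, 92.1]
go {'dx': np.float64(-1.7), 'dy': np.float64(0.2), 'dz': np.float64(156.2), 'spin': np.float64(-0.2)} cur [0.5075 0.1198 0.2162] -171.8
TOP
red [357, 155, 30, 47, 919] z [0.007 0.01  0.022] [ 0.5908 -0.3234] 8.2 [0.1237 0.0599] px [372.0, 178.3]
yellow [127, 161, 14, 6, 56] z [0.008 0.01  0.013] [0.6487 0.3298] 80.8 [0.0368 0.0104] px [133.5, 163.5]
yellow [203, 219, 17, 10, 76] z [0.075 0.08  0.082] [0.4762 0.1102] -82.1 [0.0339 0.0163] px [210.9, 223.2]
blue [365, 214, 24, 47, 1068] z [0.007 0.01  0.013] [ 0.4312 -0.3296] -4.7 [0.1249 0.0625] px [376.5, 237.0]
green [302, 165, 19, 24, 314] z [0.087 0.096 0.103] [ 0.5881 -0.1443] -7.7 [0.0558 0.0429] px [310.8, 176.8]
green [111, 232, 25, 44, 629] z [0.007 0.01  0.014] [0.4027 0.352 ] -11.1 [0.1101 0.0598] px [125.3, 254.2]
```

```bash
python3 -m jog '[{"claw":87,"dx":-1.5,"dy":0,"dz":40,"spin":0},{"claw":87,"dx":-1.5,"dy":0,"dz":80,"spin":0},{"claw":87,"dx":-1.5,"dy":0,"dz":115,"spin":0},{"claw":87,"dx":-1.5,"dy":0,"dz":138,"spin":0},{"claw":87,"dx":-1.5,"dy":0,"dz":150,"spin":0},{"claw":87,"dx":-1.5,"dy":0,"dz":155,"spin":0},{"claw":87,"dx":-1.5,"dy":0,"dz":155,"spin":0},{"claw":30,"dx":-1.5,"dy":0,"dz":155,"spin":0},{"claw":30,"dx":-1.5,"dy":0,"dz":155,"spin":0},{"claw":30,"dx":-1.5,"dy":0,"dz":155,"spin":0},{"claw":30,"dx":-1.5,"dy":0,"dz":155,"spin":0},{"claw":30,"dx":-1.5,"dy":0,"dz":155,"spin":0},{"claw":30,"dx":-1.5,"dy":0,"dz":155,"spin":0},{"claw":30,"dx":-1.5,"dy":0,"dz":155,"spin":0},{"claw":30,"dx":-1.5,"dy":0,"dz":155,"spin":0},{"claw":30,"dx":-1.5,"dy":0,"dz":155,"spin":0},{"claw":30,"dx":-1.5,"dy":0,"dz":155,"spin":0},{"claw":30,"dx":-1.5,"dy":0,"dz":155,"spin":0}]' 25
python3 - <<'E'
from bench import *
from m import *
go(get_state(),.591,.329,.10,171)
E
```

```text
time: 10.2
position: [0.5093, 0.1215, 0.0623]
tool_rot: [-0.227, 3.133, -0.001]
ft_force: [0.2, -1.9, 3.1]
grip_width: 0.5
grip_force: 25.0
go {'dx': np.float64(-110.7), 'dy': np.float64(193.5), 'dz': np.float64(-37.8), 'spin': np.float64(17.3)} cur [0.5093 0.1215 0.0623] -171.7
```

```bash
python3 -m jog '[{"claw":30,"dx":0,"dy":0,"dz":-6,"spin":0},{"claw":30,"dx":0,"dy":0,"dz":-20,"spin":0},{"claw":30,"dx":0,"dy":0,"dz":-50,"spin":0},{"claw":30,"dx":0,"dy":0,"dz":-80,"spin":0},{"claw":30,"dx":-18,"dy":32,"dz":-90,"spin":3},{"claw":30,"dx":-36,"dy":64,"dz":-90,"spin":6},{"claw":30,"dx":-54,"dy":96,"dz":-90,"spin":9},{"claw":30,"dx":-73,"dy":128,"dz":-90,"spin":12},{"claw":30,"dx":-91,"dy":160,"dz":-85,"spin":15},{"claw":30,"dx":-105,"dy":184,"dz":-70,"spin":17.3},{"claw":30,"dx":-110.7,"dy":193.5,"dz":-50,"spin":17.3},{"claw":30,"dx":-110.7,"dy":193.5,"dz":-38,"spin":17.3},{"claw":30,"dx":-110.7,"dy":193.5,"dz":-38,"spin":17.3},{"claw":30,"dx":-110.7,"dy":193.5,"dz":-38,"spin":17.3},{"claw":30,"dx":-110.7,"dy":193.5,"dz":-38,"spin":17.3}]' 25
python3 - <<'E'
from bench import *
from m import *
go(get_state(),.591,.329,.033,171)
s,d,T=wrist("w6");comps(d,T)
E
```

```text
time: 11.45
position: [0.5913, 0.3278, 0.1011]
tool_rot: [0.249, 3.131, -0.0]
ft_force: [0.8, -0.1, -2.0]
grip_width: 0.5
grip_force: 25.0
go {'dx': np.float64(0.6), 'dy': np.float64(1.1), 'dz': np.float64(68.1), 'spin': np.float64(-0.1)} cur [0.5913 0.3278 0.1011] 170.9
yellow [202, 102, 108, 163, 14701] z [0.106 0.117 0.118] [0.5677 0.3307] 82.6 [0.0474 0.0412] px [255.5, 183.0]
yellow [208, 292, 97, 35, 2912] z [0.117 0.117 0.118] [0.611  0.3251] 81.1 [0.0429 0.0177] px [256.0, 309.0]
green [190, 0, 99, 15, 1026] z [0.008 0.009 0.01 ] [0.4677 0.3372] 78.5 [0.0622 0.0084] px [239.0, 7.0]
```

View pics/w6.png

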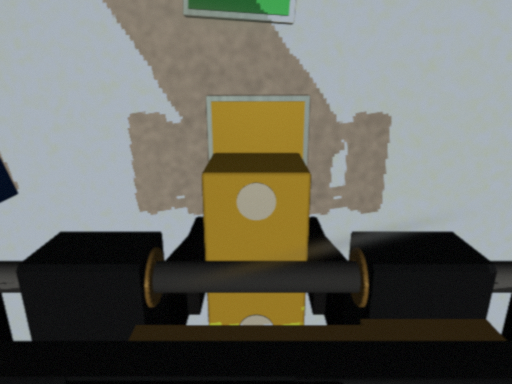

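```bash
python3 -m jog '[{"claw":30,"dx":0.5,"dy":1,"dz":20,"spin":0},{"claw":30,"dx":0.5,"dy":1,"dz":40,"spin":0},{"claw":30,"dx":0.5,"dy":1,"dz":53,"spin":0},{"claw":30,"dx":0.5,"dy":1,"dz":61,"spin":0},{"claw":30,"dx":0.5,"dy":1,"dz":65,"spin":0},{"claw":30,"dx":0.5,"dy":1,"dz":67,"spin":0},{"claw":30,"dx":0.5,"dy":1,"dz":68,"spin":0},{"claw":30,"dx":0.5,"dy":1,"dz":68,"spin":0}]' 25
python3 - <<'E'
from bench import *
from m import *
go(get_state(),.5128,.1198,.20,187.3)
E
```

```text
time: 12.17
position: [0.591, 0.3308, 0.0329]
tool_rot: [0.246, 3.131, 0.001]
ft_force: [-0.7, -0.9, -2.8]
grip_width: 0.504
grip_force: 25.0
go {'dx': np.float64(44.0), 'dy': np.float64(-220.4), 'dz': np.float64(-167.3), 'spin': np.float64(-16.3)} cur [0.591  0.3308 0.0329] 171.0
```

```bash
python3 -m jog '[{"claw":30,"dx":0,"dy":0,"dz":0.5,"spin":0},{"claw":70,"dx":0,"dy":0,"dz":0.5,"spin":0},{"claw":80,"dx":0,"dy":0,"dz":0.5,"spin":0},{"claw":80,"dx":0,"dy":0,"dz":0.5,"spin":0},{"claw":87,"dx":0,"dy":0,"dz":0.5,"spin":0},{"claw":87,"dx":0,"dy":0,"dz":-10,"spin":0},{"claw":87,"dx":0,"dy":0,"dz":-40,"spin":0},{"claw":87,"dx":0,"dy":0,"dz":-80,"spin":0},{"claw":87,"dx":6,"dy":-30,"dz":-110,"spin":-3},{"claw":87,"dx":13,"dy":-65,"dz":-130,"spin":-5},{"claw":87,"dx":20,"dy":-100,"dz":-150,"spin":-8},{"claw":87,"dx":27,"dy":-138,"dz":-165,"spin":-11},{"claw":87,"dx":35,"dy":-177,"dz":-167,"spin":-14},{"claw":87,"dx":44,"dy":-215,"dz":-167,"spin":-16.3},{"claw":87,"dx":44,"dy":-220.4,"dz":-167,"spin":-16.3},{"claw":87,"dx":44,"dy":-220.4,"dz":-167,"spin":-16.3},{"claw":87,"dx":44,"dy":-220.4,"dz":-167,"spin":-16.3}]' 25
python3 - <<'E'
from bench import *
from m import *
s,d,T=wrist("w7");comps(d,T)
go(s,.5128,.1198,.021,187.3)
E
```

```text
time: 13.58
position: [0.5128, 0.1203, 0.2001]
tool_rot: [-0.199, 3.134, 0.003]
ft_force: [-0.4, 0.6, -0.6]
grip_width: 1.003
grip_force: 0.0
yellow [402, 192, 85, 70, 1932] z [0.008 0.009 0.011] [0.5686 0.3331] -8.4 [0.0828 0.0644] px [445.2, 233.9]
yellow [54, 279, 4, 10, 29] z [0.275 0.276 0.276] [0.4872 0.0692] -18.4 [0.0023 0.0012] px [55.5, 283.5]
blue [231, 103, 48, 121, 5004] z [0.038 0.039 0.04 ] [0.5126 0.1194] 7.0 [0.115  0.0428] px [254.5, 163.0]
green [447, 11, 65, 145, 4806] z [0.008 0.009 0.01 ] [0.4131 0.3493] -12.7 [0.1177 0.0655] px [505.4, 86.3]
go {'dx': np.float64(0.4), 'dy': np.float64(-0.7), 'dz': np.float64(179.1), 'spin': np.float64(-0.0)} cur [0.5128 0.1203 0.2001] -172.7
```

Blue is at (0.5126, 0.1194), angle 7.0°, as predicted, so I'll grasp it.

```bash
python3 -m jog '[{"claw":87,"dx":0,"dy":-1,"dz":40,"spin":0},{"claw":87,"dx":0,"dy":-1,"dz":80,"spin":0},{"claw":87,"dx":0,"dy":-1,"dz":120,"spin":0},{"claw":87,"dx":0,"dy":-1,"dz":155,"spin":0},{"claw":87,"dx":0,"dy":-1,"dz":170,"spin":0},{"claw":87,"dx":0,"dy":-1,"dz":177,"spin":0},{"claw":87,"dx":0,"dy":-1,"dz":178,"spin":0},{"claw":30,"dx":0,"dy":-1,"dz":178,"spin":0},{"claw":30,"dx":0,"dy":-1,"dz":178,"spin":0},{"claw":30,"dx":0,"dy":-1,"dz":178,"spin":0},{"claw":30,"dx":0,"dy":-1,"dz":178,"spin":0},{"claw":30,"dx":0,"dy":-1,"dz":178,"spin":0},{"claw":30,"dx":0,"dy":-1,"dz":178,"spin":0},{"claw":30,"dx":0,"dy":-1,"dz":178,"spin":0},{"claw":30,"dx":0,"dy":-1,"dz":178,"spin":0},{"claw":30,"dx":0,"dy":-1,"dz":178,"spin":0},{"claw":30,"dx":0,"dy":-1,"dz":178,"spin":0},{"claw":30,"dx":0,"dy":-1,"dz":178,"spin":0}]' 30
python3 - <<'E'
from bench import *
from m import *
go(get_state(),.4312,-.3296,.10,175.4)
E
```

```text
time: 15.13
position: [0.5127, 0.1187, 0.0213]
tool_rot: [-0.2, 3.135, 0.0]
ft_force: [-0.8, -0.3, 4.0]
grip_width: 0.501
grip_force: 30.0
go {'dx': np.float64(137.8), 'dy': np.float64(-434.3), 'dz': np.float64(-78.8), 'spin': np.float64(11.9)} cur [0.5127 0.1187 0.0213] -172.7
```

```bash
python3 -m jog '[{"claw":30,"dx":0,"dy":0,"dz":-6,"spin":0},{"claw":30,"dx":0,"dy":0,"dz":-25,"spin":0},{"claw":30,"dx":0,"dy":0,"dz":-60,"spin":0},{"claw":30,"dx":0,"dy":0,"dz":-100,"spin":0},{"claw":30,"dx":0,"dy":0,"dz":-140,"spin":0},{"claw":30,"dx":9,"dy":-28,"dz":-170,"spin":1},{"claw":30,"dx":20,"dy":-63,"dz":-185,"spin":2},{"claw":30,"dx":32,"dy":-100,"dz":-190,"spin":3},{"claw":30,"dx":44,"dy":-138,"dz":-190,"spin":4},{"claw":30,"dx":56,"dy":-176,"dz":-190,"spin":5},{"claw":30,"dx":68,"dy":-214,"dz":-190,"spin":6},{"claw":30,"dx":80,"dy":-252,"dz":-190,"spin":7},{"claw":30,"dx":92,"dy":-290,"dz":-190,"spin":8},{"claw":30,"dx":104,"dy":-328,"dz":-190,"spin":9},{"claw":30,"dx":116,"dy":-366,"dz":-190,"spin":10},{"claw":30,"dx":128,"dy":-404,"dz":-180,"spin":11.9},{"claw":30,"dx":137.8,"dy":-430,"dz":-155,"spin":11.9},{"claw":30,"dx":137.8,"dy":-434.3,"dz":-120,"spin":11.9},{"claw":30,"dx":137.8,"dy":-434.3,"dz":-90,"spin":11.9},{"claw":30,"dx":137.8,"dy":-434.3,"dz":-79,"spin":11.9}]' 30
python3 -m jog '[{"claw":30,"dx":0,"dy":0,"dz":0,"spin":0},{"claw":30,"dx":0,"dy":0,"dz":0,"spin":0},{"claw":30,"dx":0,"dy":0,"dz":0,"spin":0}]' 30
python3 - <<'E'
from bench import *
from m import *
go(get_state(),.4312,-.3296,.0315,175.4)
s,d,T=wrist("w8");comps(d,T)
E
```

```text
time: 16.8
position: [0.4278, -0.3283, 0.0956]
tool_rot: [-0.129, -3.132, -0.005]
ft_force: [0.1, 0.4, -2.4]
grip_width: 0.499
grip_force: 30.0
time: 17.05
position: [0.4325, -0.3299, 0.1019]
tool_rot: [0.124, 3.136, -0.002]
ft_force: [0.4, -0.8, -1.9]
grip_width: 0.499
grip_force: 30.0
go {'dx': np.float64(1.5), 'dy': np.float64(0.3), 'dz': np.float64(70.4), 'spin': np.float64(0.1)} cur [ 0.4325 -0.3299  0.1019] 175.5
blue [201, 100, 112, 162, 14473] z [0.118 0.119 0.12 ] [ 0.4021 -0.3283] -4.1 [0.0554 0.0467] px [256.5, 180.5]
blue [208, 292, 97, 34, 3182] z [0.118 0.119 0.12 ] [ 0.4516 -0.3309] 85.0 [0.0427 0.0182] px [256.0, 308.5]
```

View pics/w8.png

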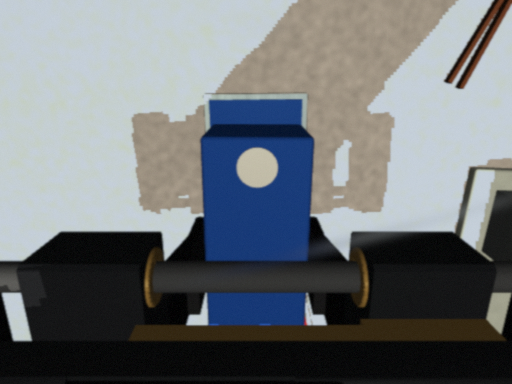

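Blue is aligned with its bay, so I'll lower it and let go.

```bash
python3 -m jog '[{"claw":30,"dx":1,"dy":0,"dz":20,"spin":0},{"claw":30,"dx":1,"dy":0,"dz":40,"spin":0},{"claw":30,"dx":1,"dy":0,"dz":54,"spin":0},{"claw":30,"dx":1,"dy":0,"dz":62,"spin":0},{"claw":30,"dx":1,"dy":0,"dz":67,"spin":0},{"claw":30,"dx":1,"dy":0,"dz":69,"spin":0},{"claw":30,"dx":1,"dy":0,"dz":70,"spin":0},{"claw":30,"dx":1,"dy":0,"dz":70,"spin":0},{"claw":30,"dx":1,"dy":0,"dz":70,"spin":0}]' 30
python3 - <<'E'
from bench import *
from m import *
go(get_state(),.57,-.1425,.22,173.2)
E
```

```text
time: 17.85
position: [0.431, -0.3299, 0.0313]
tool_rot: [0.126, 3.137, -0.0]
ft_force: [-1.7, 1.8, 4.3]
grip_width: 0.501
grip_force: 30.0
go {'dx': np.float64(-123.9), 'dy': np.float64(197.9), 'dz': np.float64(-188.5), 'spin': np.float64(2.2)} cur [ 0.431  -0.3299  0.0313] 175.4
```

```bash
python3 -m jog '[{"claw":70,"dx":0,"dy":0,"dz":0,"spin":0},{"claw":80,"dx":0,"dy":0,"dz":0,"spin":0},{"claw":80,"dx":0,"dy":0,"dz":0,"spin":0},{"claw":87,"dx":0,"dy":0,"dz":0,"spin":0},{"claw":87,"dx":0,"dy":0,"dz":-10,"spin":0},{"claw":87,"dx":0,"dy":0,"dz":-40,"spin":0},{"claw":87,"dx":0,"dy":0,"dz":-80,"spin":0},{"claw":87,"dx":0,"dy":0,"dz":-120,"spin":0},{"claw":87,"dx":0,"dy":0,"dz":-160,"spin":0},{"claw":87,"dx":-15,"dy":24,"dz":-188,"spin":0},{"claw":87,"dx":-35,"dy":56,"dz":-188,"spin":2},{"claw":87,"dx":-55,"dy":88,"dz":-188,"spin":2},{"claw":87,"dx":-75,"dy":120,"dz":-188,"spin":2},{"claw":87,"dx":-95,"dy":152,"dz":-188,"spin":2},{"claw":87,"dx":-115,"dy":184,"dz":-188,"spin":2},{"claw":87,"dx":-124,"dy":198,"dz":-188,"spin":2},{"claw":87,"dx":-124,"dy":198,"dz":-188,"spin":2},{"claw":87,"dx":-124,"dy":198,"dz":-188,"spin":2},{"claw":87,"dx":-124,"dy":198,"dz":-188,"spin":2}]' 30
python3 - <<'E'
from bench import *
from m import *
s,d,T=wrist("w9");P,h=comps(d,T)
print(np.round(s["position"],4))
# chute frame guess: fit the green top plane, bar
a=np.radians(173.2);ux=np.array([np.cos(a),np.sin(a)]);uy=np.array([-ux[1],ux[0]])
m=mask(h,"green")&(d["depth"]>.03)&(abs(P[...,1]+.143)<.06)&(P[...,2]>.08)
p=P[m];o=np.array([.5388,-.1377])
u=(p[:,:2]-o)@ux;v=(p[:,:2]-o)@uy
A=np.c_[u,v,np.ones(len(u))];c,*_=np.linalg.lstsq(A,p[:,2],rcond=None)
print("top plane",c.round(4),"u",np.percentile(u,[0.5,50,99.5]).round(4),"v",np.percentile(v,[.5,50,99.5]).round(4))
q=P[(d["depth"]>.03)&(h[...,2]<60)&(P[...,2]>.07)&(P[...,2]<.12)&(abs(P[...,1]+.143)<.06)&(P[...,0]>.56)];
u=(q[:,:2]-o)@ux;v=(q[:,:2]-o)@uy;print("dark",len(q),np.percentile(u,[1,50,99]).round(4),np.percentile(v,[1,99]).round(4),np.percentile(q[:,2],[5,50,95]).round(4))
E
```

```text
time: 19.43
position: [0.5688, -0.144, 0.2184]
tool_rot: [-0.184, -3.136, 0.002]
ft_force: [-0.1, -0.1, 0.4]
grip_width: 0.999
grip_force: 0.0
red [46, 132, 97, 119, 5747] z [0.008 0.009 0.01 ] [ 0.593 -0.335] 8.1 [0.1276 0.0899] px [88.6, 194.7]
blue [0, 0, 94, 109, 6250] z [0.047 0.049 0.05 ] [ 0.4467 -0.3298] -6.0 [0.0855 0.0461] px [42.8, 53.2]
green [231, 178, 53, 52, 2217] z [0.09  0.095 0.101] [ 0.5915 -0.1451] -6.4 [0.0517 0.0431] px [257.0, 203.5]
[ 0.5688 -0.144   0.2184]
top plane [ 0.2468 -0.0003  0.1086] u [-0.0783 -0.0534 -0.028 ] v [-0.0201  0.0014  0.0224]
dark 3012 [-0.1027 -0.0809 -0.0209] [-0.0306  0.0328] [0.0776 0.0957 0.0996]
```

View pics/w9.png

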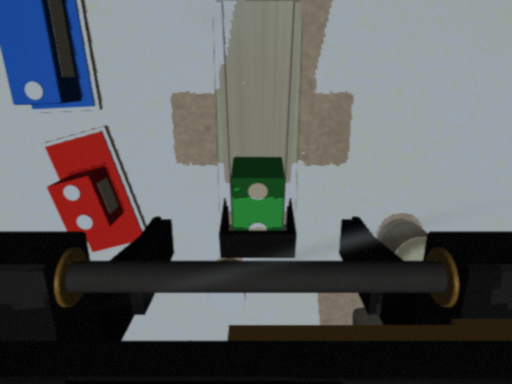

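```bash
python3 - <<'E'
from bench import *
from m import *
a=np.radians(173.4);ux=np.array([np.cos(a),np.sin(a)]);uy=np.array([-ux[1],ux[0]])
p=np.array([.5388,-.1377])-.044*ux+.0012*uy;print(p)
go(get_state(),*p,.085,173.4)
E
```

```text
[ 0.58237048 -0.14394928]
go {'dx': np.float64(-13.6), 'dy': np.float64(2.2), 'dz': np.float64(133.5), 'spin': np.float64(-0.2)} cur [ 0.5686 -0.1444  0.2185] 173.2
```

```bash
python3 -m jog '[{"claw":87,"dx":-13.5,"dy":2,"dz":30,"spin":0},{"claw":87,"dx":-13.5,"dy":2,"dz":65,"spin":0},{"claw":87,"dx":-13.5,"dy":2,"dz":95,"spin":0},{"claw":87,"dx":-13.5,"dy":2,"dz":115,"spin":0},{"claw":87,"dx":-13.5,"dy":2,"dz":126,"spin":0},{"claw":87,"dx":-13.5,"dy":2,"dz":131,"spin":0},{"claw":87,"dx":-13.5,"dy":2,"dz":133,"spin":0},{"claw":87,"dx":-13.5,"dy":2,"dz":133,"spin":0},{"claw":30,"dx":-13.5,"dy":2,"dz":133,"spin":0},{"claw":30,"dx":-13.5,"dy":2,"dz":133,"spin":0},{"claw":30,"dx":-13.5,"dy":2,"dz":133,"spin":0},{"claw":30,"dx":-13.5,"dy":2,"dz":133,"spin":0},{"claw":30,"dx":-13.5,"dy":2,"dz":133,"spin":0},{"claw":30,"dx":-13.5,"dy":2,"dz":133,"spin":0},{"claw":30,"dx":-13.5,"dy":2,"dz":133,"spin":0},{"claw":30,"dx":-13.5,"dy":2,"dz":133,"spin":0},{"claw":30,"dx":-13.5,"dy":2,"dz":133,"spin":0},{"claw":30,"dx":-13.5,"dy":2,"dz":133,"spin":0},{"claw":30,"dx":-13.5,"dy":2,"dz":133,"spin":0}]' 20
```

```text
time: 21.07
position: [0.5833, -0.1418, 0.0851]
tool_rot: [0.181, 3.136, -0.0]
ft_force: [-0.4, -1.2, 1.5]
grip_width: 0.507
grip_force: 19.9
```

```bash
python3 -m jog '[{"claw":30,"dx":3,"dy":0,"dz":-1,"spin":0},{"claw":30,"dx":8,"dy":0,"dz":-2.3,"spin":0},{"claw":30,"dx":13,"dy":0,"dz":-3.6,"spin":0},{"claw":30,"dx":18,"dy":0,"dz":-4.8,"spin":0},{"claw":30,"dx":23,"dy":0,"dz":-6,"spin":0},{"claw":30,"dx":28,"dy":0,"dz":-7.3,"spin":0},{"claw":30,"dx":33,"dy":0,"dz":-8.5,"spin":0},{"claw":30,"dx":38,"dy":0,"dz":-9.8,"spin":0},{"claw":30,"dx":42,"dy":0,"dz":-10.6,"spin":0},{"claw":30,"dx":42,"dy":0,"dz":-10.6,"spin":0},{"claw":30,"dx":42,"dy":0,"dz":-10.6,"spin":0}]' 20
python3 -m jog '[{"claw":55,"dx":0,"dy":0,"dz":0,"spin":0},{"claw":70,"dx":0,"dy":0,"dz":0,"spin":0},{"claw":75,"dx":0,"dy":0,"dz":0,"spin":0},{"claw":80,"dx":0,"dy":0,"dz":-5,"spin":0},{"claw":87,"dx":0,"dy":0,"dz":-40,"spin":0},{"claw":87,"dx":0,"dy":0,"dz":-80,"spin":0},{"claw":87,"dx":0,"dy":0,"dz":-100,"spin":0},{"claw":87,"dx":0,"dy":0,"dz":-100,"spin":0},{"claw":87,"dx":0,"dy":0,"dz":-100,"spin":0}]' 20
python3 - <<'E'
from bench import *
from m import *
s,d,T=wrist("w10");P,h=comps(d,T)
a=np.radians(173.4);ux=np.array([np.cos(a),np.sin(a)]);uy=np.array([-ux[1],ux[0]])
m=mask(h,"green")&(d["depth"]>.03)&(abs(P[...,1]+.143)<.06)&(P[...,2]>.085)
p=P[m];o=np.array([.5388,-.1377]);u=(p[:,:2]-o)@ux;v=(p[:,:2]-o)@uy
c,*_=np.linalg.lstsq(np.c_[u,v,np.ones(len(u))],p[:,2],rcond=None)
print("plane",c.round(4),"u",np.percentile(u,[.5,50,99.5]).round(4),"v",np.percentile(v,[.5,50,99.5]).round(4))
print("tcp u",(s["position"][:2]-o)@ux,s["position"])
E
```

```text
time: 21.98
position: [0.5415, -0.1367, 0.0958]
tool_rot: [0.181, 3.136, 0.001]
ft_force: [0.2, 0.2, -1.6]
grip_width: 0.508
grip_force: 19.9
time: 22.73
position: [0.5425, -0.1371, 0.1973]
tool_rot: [0.181, 3.133, 0.001]
ft_force: [0.0, -0.1, -0.1]
grip_width: 0.991
grip_force: 0.0
red [34, 160, 95, 102, 3902] z [0.007 0.009 0.01 ] [ 0.583  -0.3252] 8.8 [0.1113 0.0675] px [74.5, 216.9]
blue [0, 0, 84, 137, 6214] z [0.047 0.049 0.05 ] [ 0.4362 -0.3277] -4.7 [0.1063 0.0425] px [41.5, 68.0]
green [228, 169, 59, 70, 3189] z [0.098 0.105 0.112] [ 0.5553 -0.138 ] -7.6 [0.0611 0.0423] px [257.0, 203.5]
plane [ 0.2464 -0.0007  0.1086] u [-0.0461 -0.014   0.014 ] v [-0.0227 -0.0017  0.0192]
tcp u -0.0035881283137046863 [ 0.54248663 -0.13705553  0.19726138]
```

View pics/w10.png

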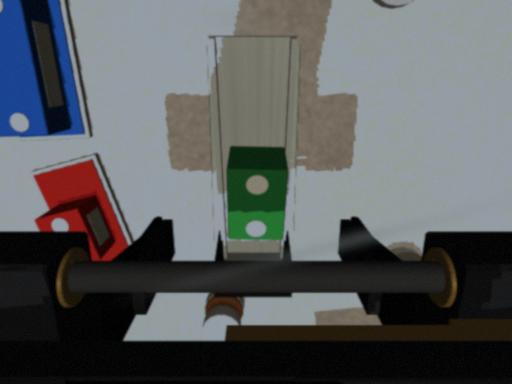

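```bash
python3 -m jog '[{"claw":87,"dx":-10,"dy":0.6,"dz":35,"spin":0},{"claw":87,"dx":-10,"dy":0.6,"dz":65,"spin":0},{"claw":87,"dx":-10,"dy":0.6,"dz":88,"spin":0},{"claw":87,"dx":-10,"dy":0.6,"dz":99,"spin":0},{"claw":87,"dx":-10,"dy":0.6,"dz":104,"spin":0},{"claw":87,"dx":-10,"dy":0.6,"dz":104.5,"spin":0},{"claw":87,"dx":-10,"dy":0.6,"dz":104.5,"spin":0},{"claw":30,"dx":-10,"dy":0.6,"dz":104.5,"spin":0},{"claw":30,"dx":-10,"dy":0.6,"dz":104.5,"spin":0},{"claw":30,"dx":-10,"dy":0.6,"dz":104.5,"spin":0},{"claw":30,"dx":-10,"dy":0.6,"dz":104.5,"spin":0},{"claw":30,"dx":-10,"dy":0.6,"dz":104.5,"spin":0},{"claw":30,"dx":-10,"dy":0.6,"dz":104.5,"spin":0},{"claw":30,"dx":-10,"dy":0.6,"dz":104.5,"spin":0},{"claw":30,"dx":-10,"dy":0.6,"dz":104.5,"spin":0},{"claw":30,"dx":-10,"dy":0.6,"dz":104.5,"spin":0},{"claw":30,"dx":-10,"dy":0.6,"dz":104.5,"spin":0},{"claw":30,"dx":-10,"dy":0.6,"dz":104.5,"spin":0}]' 25
python3 -m jog '[{"claw":30,"dx":0,"dy":0,"dz":-5,"spin":0},{"claw":30,"dx":0,"dy":0,"dz":-20,"spin":0},{"claw":30,"dx":0,"dy":0,"dz":-50,"spin":0},{"claw":30,"dx":0,"dy":0,"dz":-85,"spin":0},{"claw":30,"dx":0,"dy":0,"dz":-120,"spin":0},{"claw":30,"dx":0,"dy":0,"dz":-130,"spin":0},{"claw":30,"dx":0,"dy":0,"dz":-130,"spin":0},{"claw":30,"dx":0,"dy":0,"dz":-130,"spin":0}]' 25
python3 - <<'E'
from bench import *
from m import *
go(get_state(),.4085,.350,.11,167)
s,d,T=wrist("w11");comps(d,T)
E
```

```text
time: 24.28
position: [0.5516, -0.1375, 0.0912]
tool_rot: [0.181, 3.136, -0.0]
ft_force: [0.4, 0.2, 1.0]
grip_width: 0.506
grip_force: 25.0
time: 24.95
position: [0.5513, -0.1371, 0.2208]
tool_rot: [-0.18, -3.136, -0.001]
ft_force: [0.3, -0.3, -2.1]
grip_width: 0.505
grip_force: 25.0
go {'dx': np.float64(197.7), 'dy': np.float64(467.5), 'dz': np.float64(111.0), 'spin': np.float64(6.4)} cur [ 0.5513 -0.1371  0.2208] 173.4
red [46, 148, 88, 84, 4182] z [0.008 0.009 0.013] [ 0.5772 -0.3251] 8.5 [0.0994 0.0654] px [82.9, 199.3]
blue [0, 0, 93, 126, 6916] z [0.047 0.049 0.05 ] [ 0.4377 -0.3287] -5.1 [0.1035 0.045 ] px [40.4, 61.9]
green [203, 213, 108, 48, 3632] z [0.236 0.239 0.242] [ 0.5363 -0.1347] 83.9 [0.0435 0.0238] px [256.8, 237.5]
green [210, 293, 92, 28, 1793] z [0.226 0.229 0.231] [ 0.5764 -0.1398] 83.4 [0.0429 0.0203] px [255.5, 306.5]
```

```bash
python3 -m jog '[{"claw":30,"dx":8,"dy":18,"dz":0,"spin":0},{"claw":30,"dx":22,"dy":53,"dz":0,"spin":0},{"claw":30,"dx":37,"dy":88,"dz":0,"spin":1},{"claw":30,"dx":52,"dy":124,"dz":0,"spin":1},{"claw":30,"dx":67,"dy":160,"dz":0,"spin":2},{"claw":30,"dx":82,"dy":195,"dz":0,"spin":2},{"claw":30,"dx":97,"dy":230,"dz":0,"spin":3},{"claw":30,"dx":112,"dy":265,"dz":0,"spin":4},{"claw":30,"dx":127,"dy":300,"dz":0,"spin":4},{"claw":30,"dx":142,"dy":335,"dz":0,"spin":5},{"claw":30,"dx":157,"dy":370,"dz":0,"spin":5},{"claw":30,"dx":172,"dy":406,"dz":0,"spin":6},{"claw":30,"dx":186,"dy":440,"dz":10,"spin":6.4},{"claw":30,"dx":196,"dy":463,"dz":35,"spin":6.4},{"claw":30,"dx":197.7,"dy":467.5,"dz":65,"spin":6.4},{"claw":30,"dx":197.7,"dy":467.5,"dz":95,"spin":6.4},{"claw":30,"dx":197.7,"dy":467.5,"dz":111,"spin":6.4},{"claw":30,"dx":197.7,"dy":467.5,"dz":111,"spin":6.4},{"claw":30,"dx":197.7,"dy":467.5,"dz":111,"spin":6.4},{"claw":30,"dx":197.7,"dy":467.5,"dz":111,"spin":6.4}]' 25
python3 - <<'E'
from bench import *
from m import *
go(get_state(),.4085,.350,.04,167)
s,d,T=wrist("w12");P,h=comps(d,T)
m=mask(h,"green")&(P[...,2]>.1)&(d["depth"]>.03);p=P[m];a=np.radians(167)
u=(p[:,:2]-s["position"][:2])@[np.cos(a),np.sin(a)]
f=np.polyfit(u,p[:,2],1);print("slope deg",np.degrees(np.arctan(f[0])),"z@0",f[1],"u",np.percentile(u,[.5,99.5]))
E
```

```text
time: 26.67
position: [0.409, 0.3497, 0.1103]
tool_rot: [0.356, 3.121, -0.0]
ft_force: [0.9, -0.4, -1.4]
grip_width: 0.506
grip_force: 25.0
go {'dx': np.float64(0.6), 'dy': np.float64(0.2), 'dz': np.float64(70.3), 'spin': np.float64(-0.0)} cur [0.409  0.3497 0.1103] 167.0
yellow [239, 316, 74, 11, 433] z [0.008 0.009 0.01 ] [0.5313 0.3392] 79.1 [0.0631 0.0095] px [275.5, 321.0]
green [203, 101, 108, 160, 12669] z [0.095 0.112 0.12 ] [0.3782 0.3573] 76.8 [0.0421 0.0077] px [256.5, 180.5]
green [210, 293, 92, 28, 1786] z [0.116 0.118 0.121] [0.4337 0.3444] 77.2 [0.0429 0.0204] px [255.5, 306.5]
slope deg 7.33357725393986 z@0 0.12321887225182922 u [-0.03439676  0.03348877]
```

View pics/w12.png

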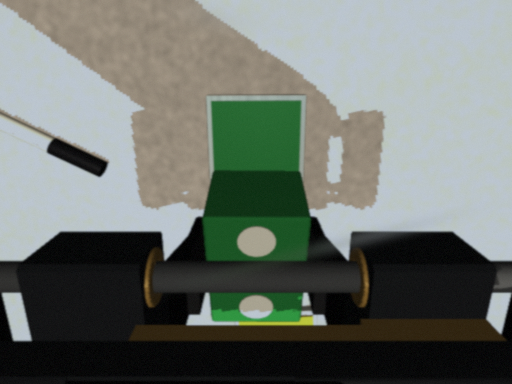

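```bash
python3 -m jog '[{"claw":30,"dx":0.5,"dy":0,"dz":20,"spin":0},{"claw":30,"dx":0.5,"dy":0,"dz":40,"spin":0},{"claw":30,"dx":0.5,"dy":0,"dz":55,"spin":0},{"claw":30,"dx":0.5,"dy":0,"dz":63,"spin":0},{"claw":30,"dx":0.5,"dy":0,"dz":65,"spin":0},{"claw":30,"dx":0.5,"dy":0,"dz":65,"spin":0}]' 25
python3 -m jog '[{"claw":30,"dx":0,"dy":0,"dz":0,"spin":0},{"claw":30,"dx":0,"dy":0,"dz":0,"spin":0},{"claw":30,"dx":0,"dy":0,"dz":1,"spin":0},{"claw":30,"dx":0,"dy":0,"dz":2,"spin":0},{"claw":30,"dx":0,"dy":0,"dz":3,"spin":0},{"claw":30,"dx":0,"dy":0,"dz":4,"spin":0},{"claw":30,"dx":0,"dy":0,"dz":5,"spin":0},{"claw":30,"dx":0,"dy":0,"dz":6,"spin":0},{"claw":30,"dx":0,"dy":0,"dz":7,"spin":0},{"claw":30,"dx":0,"dy":0,"dz":8,"spin":0},{"claw":30,"dx":0,"dy":0,"dz":9,"spin":0},{"claw":30,"dx":0,"dy":0,"dz":9,"spin":0}]' 8
python3 - <<'E'
from m import *
s,d,T=wrist("w13");P=cloud(d,T);h=hsv(d)
for r in (235,260,306,315): print(r,P[r,225].round(4))
E
```

```text
time: 27.22
position: [0.4087, 0.3501, 0.0458]
tool_rot: [0.356, 3.121, 0.001]
ft_force: [0.8, 0.4, -0.4]
grip_width: 0.505
grip_force: 25.0
time: 28.22
position: [0.4084, 0.3503, 0.0361]
tool_rot: [0.355, 3.121, 0.001]
ft_force: [-1.2, 1.0, 2.0]
grip_width: 0.503
grip_force: 8.0
235 [0.3903 0.3415 0.051 ]
260 [0.4018 0.3385 0.051 ]
306 [0.4254 0.3323 0.0494]
315 [0.4309 0.3308 0.0484]
```

```bash
python3 -m jog '[{"claw":30,"dx":0,"dy":0,"dz":1,"spin":0},{"claw":50,"dx":0,"dy":0,"dz":1,"spin":0},{"claw":60,"dx":0,"dy":0,"dz":1,"spin":0},{"claw":80,"dx":0,"dy":0,"dz":1,"spin":0},{"claw":87,"dx":0,"dy":0,"dz":1,"spin":0},{"claw":87,"dx":0,"dy":0,"dz":-10,"spin":0},{"claw":87,"dx":0,"dy":0,"dz":-40,"spin":0},{"claw":87,"dx":0,"dy":0,"dz":-80,"spin":0},{"claw":87,"dx":0,"dy":0,"dz":-120,"spin":0},{"claw":87,"dx":0,"dy":0,"dz":-160,"spin":0},{"claw":87,"dx":10,"dy":0,"dz":-200,"spin":0},{"claw":87,"dx":10,"dy":0,"dz":-220,"spin":0},{"claw":87,"dx":10,"dy":0,"dz":-220,"spin":0},{"claw":87,"dx":10,"dy":0,"dz":-220,"spin":0}]' 8
python3 - <<'E'
from bench import *
from m import *
bays=dict(red=(.591,-.3236,8.3),yellow=(.591,.329,-9.2),blue=(.4312,-.3296,-4.7),green=(.4086,.350,-13))
s,d,T=wrist("w14")
t=get_image("top");cv2.imwrite("pics/top1.png",t["frame"][80:300,90:410,::-1].repeat(2,0).repeat(2,1))
for nm,im,TT in(("top",t,None),("wrist",d,T)):
    P=cloud(im,TT)
    for c,(x,y,a) in bays.items():
        m=(np.hypot(P[...,0]-x,P[...,1]-y)<.09)&(P[...,2]>.035)&(P[...,2]<.07)&(im["depth"]>.03)
        p=P[m]
        if len(p)<100: continue
        p=p[p[:,2]>np.percentile(p[:,2],80)-.006]
        cf,*_=np.linalg.lstsq(np.c_[p[:,:2],np.ones(len(p))],p[:,2],rcond=None)
        r=rect(p[:,:2]);print(nm,c,*r,"z",np.median(p[:,2]).round(4),"tilt",np.hypot(*cf[:2]).round(3),"off mm",((r[0]-[x,y])*1e3).round(1),"dang",round(r[1]-a,1))
P=cloud(t);q=P[(P[...,2]>.06)&(abs(P[...,1])<.06)&(P[...,0]>.6)&(P[...,0]<.75)];print("bottle",q.mean(0).round(3),q.max(0).round(3))
E
```

```text
time: 29.43
position: [0.3992, 0.3524, 0.2583]
tool_rot: [0.355, 3.119, 0.005]
ft_force: [-0.8, -0.6, -0.6]
grip_width: 0.998
grip_force: 0.0
top red [ 0.5902 -0.3217] 7.8 [0.0558 0.0447] z 0.0501 tilt 0.004 off mm [-0.8  1.9] dang -0.5
top yellow [0.5904 0.3316] -9.3 [0.0858 0.0454] z 0.0501 tilt 0.005 off mm [-0.6  2.6] dang -0.1
top blue [ 0.4309 -0.328 ] -5.5 [0.116  0.0461] z 0.0502 tilt 0.002 off mm [-0.3  1.6] dang -0.8
top green [0.4077 0.3505] -12.5 [0.0642 0.0451] z 0.0506 tilt 0.008 off mm [-0.9  0.5] dang 0.5
wrist yellow [0.5914 0.3319] -9.1 [0.0492 0.044 ] z 0.0488 tilt 0.001 off mm [0.4 2.9] dang 0.1
wrist green [0.4073 0.3513] -13.1 [0.064  0.0441] z 0.0488 tilt 0.007 off mm [-1.3  1.3] dang -0.1
bottle [0.699 0.008 0.092] [0.75  0.059 0.12 ]
```

View pics/top1.png

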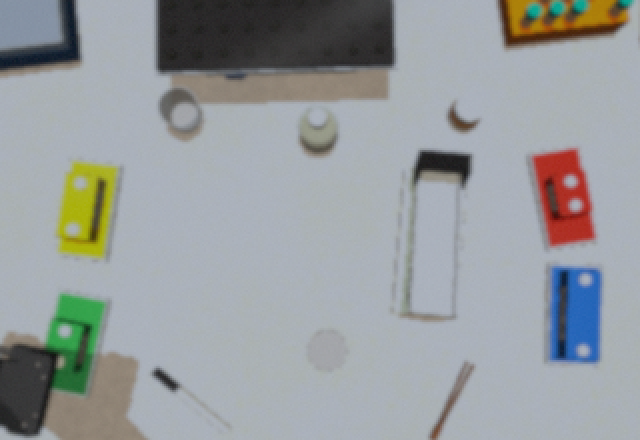

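The final top view shows all four cartridges flat on their own bays, within 3 mm and 1° by measurement. The bottle is still standing at (318,130) in the crop, and the gripper is clear.

```bash
python3 -c "
from bench import *
print(close_job())"
```

```text
the job is handed in; nothing more can be done
None
```

All four cartridges stand released on the bays of their own colours, each within about 3 mm and 1° by camera, the bottle is untouched, and I handed the job in at about 29.5 s; no verdict came back.

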